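Draw the air from a vacuum food box with a hand pump

ROBOT

A 6-joint arm with a two-finger parallel gripper is mounted at the origin on a cart in front of the work surface, level with it; the furniture and walls round the work are solid. World frame = base frame: x ahead of the robot, y to its left, z up, the work surface at z = 0. Lengths are in m, angles in degrees, forces in N, time in s.
With the tool pointing down it reaches from about 0.4 to 0.825 m from the base axis. Payload 7 kg.
Tool frame: the origin (TCP) lies at the very end of the fingers, on their centre line; the grasp point (between the pads) lies 19 mm behind it; x points along the fingers, z is the direction in which the jaws open and shut, and the axes are right-handed (so a half turn about x gives the same grasp; the last joint's range is limited). The gripper opens to 88 mm and grips with 3 to 60 N. Pads are 19 mm wide; open, the fingers measure 130 mm over their backs; the gripper's body (78 mm by 193 mm) begins 47 mm behind the grasp point.
Start: joints at [93.742, 20.546, 0.682, 0, -70.136, -16.507], TCP at [0.149, 0.658, 0.227] pointing down, gripper open.
Joint ranges: [-176.03, 176.03], [-82.01, 121.73], [-58.28, 71.71], [-173.87, 95.51], [-174.79, -0.11], [-173.66, 173.66]. Speed limits (degrees/s): [136.94, 136.94, 172.46, 180, 180, 180].

INTERFACE

Orientations are given as [roll, pitch, yaw] about the fixed x, y, z axes, in that order (R = Rz(yaw) Ry(pitch) Rx(roll)).
In Python, from plant import * gives the robot as it stands.
- The arm moves only by the tool arm_command, never from a script. Its argument "commands" is one flat list of numbers, 5 for each row, row after row: the shift along the tool's x, y, z in mm, then the turn about the tool's x in degrees, then the opening in per cent of the stroke, from 0 (shut) to 100 (fully open). A call has 1 to 5 rows; each row shifts and turns the pose as measured when the row begins, along the tool's axes as they then stand; what a row does not reach is not made up. A row lasts 1/8 s, in which the tool goes at most 62.5 mm and 10.7 degrees, less where a joint would pass 70% of its speed; a pose out of reach is approached as far as the arm can. A call is refused whole if a number of a shift passes 62.5 or a number of a turn 10.7, either way. A call with a gripper value outside its range is refused whole. The fingers move at their own pace and stop on an object; the grip force is fixed at half the most. Time passes only in rows, so rows that do not move let the fingers close. It gives the time, the measured TCP pose, the force and the opening at its end, in the units of the state.
- get_obs(): the state, without advancing time (a new reading comes with each control period).
- snapshot(name): name is "scene" or "top"; returns a dict with "frame" (420x560x3 uint8, blue, green, red), "fov_y" (degrees; the focal length in pixels is half the picture's height over the tangent of half this angle, whatever the lens; pixels are square), "cx", "cy" (the principal point, pixels), "dist" ([k1, k2, p1, p2, k3] as OpenCV has them; the pictures are not rectified), "world_to_cam" (4x4, takes a point from world to camera coordinates). Camera axes: x right, y up, looking along -z (the intrinsics and any distortion apply to the point x, -y, -z); pixel columns grow to the right and rows downward; lengths in m; the calibration is good to about 2 mm. A picture is of the moment at which its call begins. There is no depth.
- close_job(): hands the job in, once; it reports no verdict.
The state is a dict: "clock": time; "joint_pos": joint angles; "qvel": joint speeds; "tau": joint torques, N m; "tool_pos": TCP position; "orientation": TCP orientation; "force": force on the tool from outside, world axes, zero at the start; "moment": the same for the moment, N m; "opening": finger opening in m.
Only numpy, scipy, OpenCV 4.12 (cv2) and the standard library are available. Lean on these libraries where they do the work, as an engineer would, in place of code of your own. Each camera call takes 0.05 s, during which the arm holds its last target. There are 200 camera calls.

TASK

The lemons are to be vacuum-packed. With the hand pump still in its dock, wake it with the green key, let go, then choose moist food with the blue key (not the orange one). Lift the pump out of the dock and hold it upright with its rubber bell over the red valve, rim flat on the blue-ringed seat all round, pressing lightly so that the bell is squeezed about half-way, and finish while still holding it there; do not shove the box or disturb the mug, the tin or the pepper mill.

Things in the scene. Friction and masses are not known exactly. Their poses are not given: they have to be found in the camera images.
- pump_center (a point): hand vacuum pump, 0.33 kg: white housing of oval section, 42 mm thick (its x; grip across it, on the black rubber patches), 100 mm wide (its y), 114 mm tall without keys; rubber bell below, keys on top. The point is on its axis, 60 mm above the flat underside (shoulder); rubber patches 0 to 46 mm above the point, top panel 54 mm above it; z runs up the axis. It starts in the dock, leaning 0.30 rad.
- pump: the same pump, origin at the centre of the flat underside (shoulder) of its housing, axes as above; in the dock its top leans towards the dock's front (-x of the dock), so its x and the dock's x lie in one upright plane
- key_power_top (a point): green round key, 16 mm across, on the pump's top face, in the middle, its top 5 mm above the key panel. The point is the centre of the key's top face, 119.5 mm from the pump's shoulder along its axis; z axis points out of the key.
- key_moist_top (a point): blue round key, 16 mm across, on the pump's top face, 33 mm to the -y side of the green one (moist food), its top 5 mm above the key panel. The point is the centre of the key's top face, 119.5 mm from the pump's shoulder along its axis; z axis points out of the key.
- key_dry_top (a point): orange round key, 16 mm across, on the pump's top face, 33 mm to the +y side of the green one (dry food; not to be pressed), its top 5 mm above the key panel. The point is the centre of the key's top face, 119.5 mm from the pump's shoulder along its axis; z axis points out of the key.
- key_power (a joint): travel of the green key into the pump: 0 up, 0.004 m fully down (about 4 N there, 1.3 N to start); it springs back. Down counts from 0.0028 m.
- key_moist (a joint): travel of the blue key into the pump: 0 up, 0.004 m fully down (about 4 N there, 1.3 N to start); it springs back. Down counts from 0.0028 m.
- key_dry (a joint): travel of the orange key into the pump: 0 up, 0.004 m fully down (about 4 N there, 1.3 N to start); it springs back. Down counts from 0.0028 m.
- bell_rim (a point): centre of the open mouth of the pump's round black rubber bell, 44 mm across outside, 36 mm inside, 9 mm deep inside at least; on the pump's axis; moves up with the bell as it is squeezed
- bell (a joint): squeeze of the bell towards the housing: 0 free (rim 34 mm below the shoulder), 0.012 m fully squeezed; a spring of about 700 N/m with 1.4 N at the start, so half-way (0.006 m) takes about 5.6 N
- dock: charging dock fixed to the worktop: grey foot 120 x 140 x 10 mm with a black socket block whose seat slopes 0.30 rad; origin under it at the worktop; -x is its front, towards which the pump leans
- dock_seat (a point): centre of the dock's sloping seat, 50 mm above the worktop, on which the pump's shoulder rests; round it an 8 mm high lip, in front a rest 76 mm wide and 36 mm high along the pump, under it a 53 mm wide hole for the bell. The pump is drawn out along its own leaning axis: 35 mm until the bell is out of the hole
- valve_seat (a point): centre of the top of the valve seat on the lid of the clear vacuum box (138 x 198 mm over the lid, loose, about 1 kg, with two lemons in it): a disc 58 mm across with a blue ring, 87 mm above the worktop, level; z axis up. A red valve stud 20 mm across stands 6 mm above it in the middle, and goes inside the bell
- box: the same clear vacuum box, origin under its centre at the worktop, long side along its y
- mug: green and white mug, 78 x 116 x 101 mm, a bystander; origin under it
- tin: food tin, 75 mm across, 110 mm tall, a bystander; origin under it
- pepper: wooden pepper mill, 58 mm across, 150 mm tall, a bystander; origin under it

How it is judged (in metres and radians):
On the way, in this order (a step that is already met when the one before it is completed fails the run):
1. the green key is pressed down, the pump in its dock (value of joint key_power above 0.0028 m and distance between pump_center and dock_seat below 0.075 m), for 0.05 s.
2. the green key is let go and the blue key is pressed down, the pump in its dock (value of joint key_moist above 0.0028 m and value of joint key_power below 0.001 m and distance between pump_center and dock_seat below 0.075 m), for 0.05 s.
3. the pump is lifted clear of the dock (distance between pump_center and dock_seat above 0.11 m and contact force between pump and dock below 0.1 N and contact force between the fingers and pump above 2 N), for 0.1 s.
4. the pump is held upright, bell seated round the valve and lightly squeezed, for a second (distance between bell_rim and valve_seat below 0.006 m and angle between pump_center's own z axis and vertical below 0.1 rad and value of joint bell between 0.003 and 0.0095 m and contact force between pump and box between 1.5 and 14 N and contact force between the fingers and pump above 2 N and linear speed of pump below 0.02 m/s), for 1 s.
At the end, for the whole second after the job is handed in: The fingers hold the pump within 0.10 rad of upright, the bell's rim centre within 6 mm of the centre of the valve seat, the bell squeezed 3 to 9.5 mm of its 12 mm, 1.5 to 14 N between pump and box, the pump still (all of step 4); the arm keeps its last pose, push and grip.
It fails at once if the orange key pressed, the pump in its dock (value of joint key_dry above 0.002 m and distance between pump_center and dock_seat below 0.075 m).
It fails at once if green and blue key down together (value of joint each of key_power, key_moist above 0.002 m and distance between pump_center and dock_seat below 0.075 m).
It fails at once if the pump rammed on the box (over 22 N) (contact force between pump and box above 22 N).
It fails at once if the box shoved more than 30 mm (distance of valve_seat from where it was at the start of the episode above 0.03 m).
It fails at once if the mug, the tin or the pepper mill pushed more than 25 mm (distance of any of mug, tin, pepper from where it was at the start of the episode above 0.025 m).
It also fails if it takes over 58 s, if anything falls off the work surface, if the arm or the gripper's body presses on something with over 40 N, if the wrist force passes 120 N, or if a joint passes its speed limit or range.

## Working session

There is one attempt and no reset: what is moved stays moved. The work goes in short steps, Python scripts to look and compute and a tool call to move; the robot and the scene stay as the last step left them, time stands still between calls to the robot, and variables do not carry over. Pictures are saved under pics/ and viewed, about 8 in all and at most 12, crops included, and the job is handed in when it is done.

Besides the shell and the picture viewer there is one more tool, called after "Emit:" as a command line: name --argument value ..., lists and objects as JSON in quotes. arm_command: Moves the arm, as the interface text tells. Its arguments: {"type":"object","properties":{"commands":{"type":"array"}},"required":["commands"]}

```bash
ls; mkdir -p pics
python3 - <<'E'
from plant import *
import cv2,pickle
print(get_obs())
for n in("scene","top"):
    s=snapshot(n); cv2.imwrite(f"pics/{n}0.png",s["frame"]); pickle.dump(s,open(f"pics/{n}0.pkl","wb"))
    print(n,s["fov_y"],s["cx"],s["cy"],s["dist"],s["world_to_cam"])
E
```

```text
pics
{'clock': 0.0, 'joint_pos': array([ 9.37417413e+01,  2.05907159e+01,  6.32435163e-01, -1.92476155e-02,
       -7.01361390e+01, -1.65043109e+01]), 'qvel': array([ 0.1225797 ,  0.00620875, -0.02117216, -0.05487065, -0.01200315,
       -0.00413682]), 'tau': array([-9.23497246e-04, -5.82717991e+01,  2.93057799e+01,  6.99729323e+00,
        7.03147991e-03, -1.64432313e-04]), 'tool_pos': array([0.14906951, 0.65781897, 0.22562339]), 'orientation': array([  5.65752587,  89.90386163, -97.11159872]), 'force': array([-0.23859706, -0.64203922, -0.2461958 ]), 'moment': array([ 0.01661213, -0.00889588,  0.00912615]), 'opening': 0.0874014707397075}
scene 51.03849739745531 274.61932651592764 205.88290425144922 [-0.13704529  0.          0.          0.          0.        ] [[ 0.72282637 -0.69102577  0.0023296  -0.4633753 ]
 [ 0.5319972   0.55862461  0.63633131 -0.35376314]
 [-0.4410227  -0.45871771  0.77141237 -0.80515095]
 [ 0.          0.          0.          1.        ]]
top 44.031454331765474 285.8231091530845 197.37997245324166 [-0.02302283  0.          0.          0.          0.        ] [[-0.02976525 -0.99926757 -0.02404913 -0.0403327 ]
 [ 0.98911038 -0.03291501  0.14344774 -0.57906227]
 [-0.14413425 -0.01951749  0.98936565 -1.14259897]
 [ 0.          0.          0.          1.        ]]
```

View pics/scene0.png

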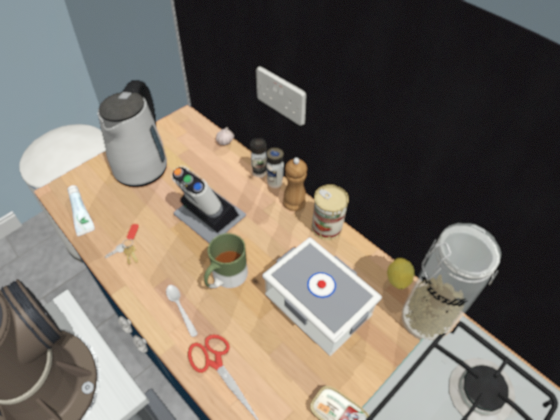

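View pics/top0.png

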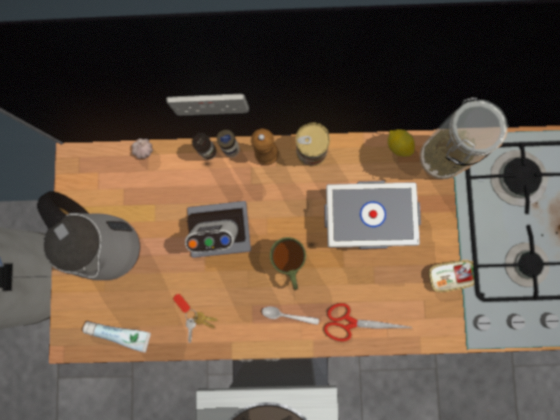

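The scene shows the dock at about (208,205), its pump leaning with its keys towards the front. The box valve is at (321,285), the mug at (227,262), the mill at (295,183) and the tin at (330,211). In the top view the keys are orange (193,244), green (209,242) and blue (225,240), and the valve is at (373,214). I'll enlarge both.

Run:
```python
import cv2,numpy as np
a=cv2.imread("pics/top0.png");b=cv2.imread("pics/scene0.png")
f=lambda im,x,y,w,h,s:cv2.resize(im[y:y+h,x:x+w],None,fx=s,fy=s,interpolation=cv2.INTER_CUBIC)
A=f(a,180,195,80,66,5);B=f(a,318,178,80,66,5);C=f(b,165,160,80,60,5);D=f(b,285,255,80,60,5)
o=np.vstack([np.hstack([A[:300],C]),np.hstack([B[:300],D])]);cv2.imwrite("pics/z.png",o)
```

```text
(no output)
```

View pics/z.png

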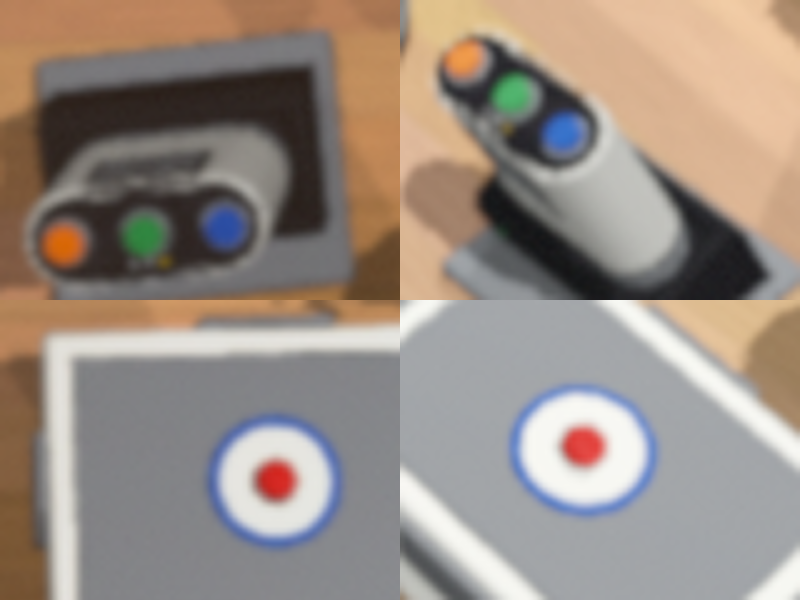

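Crops: the top-view key centres are at about (192.8,243.8), (208.8,242.2) and (224.8,240.8), and the valve stud is at about (373.2,214.2). In the scene view the valve is at (321.7,284.5). Next, colour centroids and a joint fit.

```bash
cat > h.py <<'E'
import cv2,numpy as np,pickle
from scipy.optimize import least_squares
from scipy.spatial.transform import Rotation as R
def load(n,k=0): return pickle.load(open(f"pics/{n}{k}.pkl","rb"))
def proj(s,P):
    P=np.atleast_2d(P);f=s["frame"].shape[0]/2/np.tan(np.radians(s["fov_y"]/2))
    K=np.array([[f,0,s["cx"]],[0,f,s["cy"]],[0,0,1]]);M=np.diag([1,-1,-1,1.])@s["world_to_cam"]
    return cv2.projectPoints(P,cv2.Rodrigues(M[:3,:3])[0],M[:3,3],K,np.array(s["dist"]))[0][:,0]
def cen(s,h,box,smin=110):
    x,y,w,hh=box;I=cv2.cvtColor(s["frame"],cv2.COLOR_BGR2HSV)[y:y+hh,x:x+w].astype(int)
    m=(abs(I[...,0]-h)<9)&(I[...,1]>smin)&(I[...,2]>70);v,u=np.nonzero(m);
    return np.array([u.mean()+x,v.mean()+y]),m.sum()
def tri(ps):
    return least_squares(lambda X:np.concatenate([(proj(s,X)[0]-p) for s,p in ps]),[.5,.1,.1])
E
python3 - <<'E'
from h import *
T,S=load("top"),load("scene")
def px(s,p): x,y=p;print(cv2.cvtColor(s["frame"],cv2.COLOR_BGR2HSV)[y,x],end=' ')
for p in [(193,244),(209,242),(225,241),(373,214)]:px(T,p)
for p in [(178,172),(188,179),(198,186),(322,284)]:px(S,p)
print()
keys={}
for n,h,bt,bs in [("o",13,(183,234,20,20),(170,164,16,16)),("g",65,(199,232,20,20),(180,170,16,18)),("b",112,(215,230,20,20),(190,178,16,18))]:
    a,na=cen(T,h,bt);b,nb=cen(S,h,bs);r=tri([(T,a),(S,b)]);keys[n]=(a,b);print(n,a,na,b,nb,r.x.round(4),r.fun.round(2))
a,na=cen(T,112,(355,196,36,36),80);b,nb=cen(S,112,(304,268,36,34),80);r=tri([(T,a),(S,b)]);print("valve ring",a,na,b,nb,r.x.round(4),r.fun.round(2))
rv=least_squares(lambda q:np.concatenate([proj(T,[*q,.087])[0]-a,proj(S,[*q,.087])[0]-b]),[.5,-.1]);print(rv.x.round(4),rv.fun.round(2))
def kp(q):
    Q=R.from_euler('z',q[2])*R.from_euler('y',-.30);return np.array([q[0],q[1],.05])+Q.apply([[0,.033,.1195],[0,0,.1195],[0,-.033,.1195]])
f=lambda q:np.concatenate([(proj(s,kp(q))-np.array([keys[c][i] for c in"ogb"])).ravel() for i,s in((0,T),(1,S))])
r=least_squares(f,[.42,.14,.1]);print("seat",r.x[:2].round(4),np.degrees(r.x[2]),r.fun.round(2));print(kp(r.x).round(4))
# approx. bystanders: ground points from top image
for n,p,z in [("mug",(289,256),.1),("tin",(313,136),.11),("pepper",(263,138),.15),("kettle",(75,240),.25)]:
    print(n,least_squares(lambda q:proj(T,[*q,z])[0]-p,[.5,0]).x.round(3))
o=None
from plant import get_obs
o=get_obs();M=R.from_euler('xyz',o["orientation"],degrees=True).as_matrix();print(M.round(3))
E
```

```text
[ 14 248 214] [ 65 161 133] [112 186 160] [  1 212 213] [ 14 175 235] [ 69 141 177] [108 184 202] [  1 182 227] 
o [188.80508475 244.66101695] 118 [177.07142857 170.92857143] 42 [0.4725 0.138  0.159 ] [ 0.69 -1.36 -1.62  0.28]
g [208.12820513 241.87179487] 39 [186.62857143 178.        ] 35 [0.4743 0.0983 0.1663] [ 0.14 -0.27 -0.32  0.06]
b [224.42553191 240.17021277] 47 [196.80769231 185.69230769] 52 [0.4766 0.0652 0.1665] [ 0.13 -0.24 -0.28  0.05]
valve ring [372.76056338 213.77464789] 142 [320.24778761 286.38938053] 113 [ 0.5288 -0.2477  0.0822] [-0.11  0.15  0.16 -0.03]
[ 0.5275 -0.2482] [ 0.44  0.5   0.07 -0.69]
seat [0.5096 0.1033] 4.983113271770437 [ 2.52 -1.12 -0.66 -0.25 -0.79 -0.46 -1.08 -0.02 -0.66  0.21 -0.51  0.07]
[[0.4716 0.1331 0.1642]
 [0.4744 0.1003 0.1642]
 [0.4773 0.0674 0.1642]]
mug [ 0.443 -0.063]
tin [ 0.701 -0.123]
pepper [ 0.69  -0.016]
kettle [0.479 0.335]
[[-0.     0.975 -0.221]
 [-0.002 -0.221 -0.975]
 [-1.     0.     0.002]]
```

Run:
```python
from h import *
T,S=load("top"),load("scene")
I=cv2.cvtColor(S["frame"],cv2.COLOR_BGR2HSV).astype(int)
def ring(s,box):
    x,y,w,h=box;I=cv2.cvtColor(s["frame"],cv2.COLOR_BGR2HSV).astype(int)[y:y+h,x:x+w]
    m=((abs(I[...,0]-113)<12)&(I[...,1]>90)).astype(np.uint8)
    c=max(cv2.findContours(m,cv2.RETR_EXTERNAL,cv2.CHAIN_APPROX_NONE)[0],key=len);e=cv2.fitEllipse(c);return np.array(e[0])+[x,y],e[1]
a,ea=ring(T,(353,194,40,40));b,eb=ring(S,(301,264,42,42));print(a,ea,b,eb)
r=tri([(T,a),(S,b)]);print("valve free",r.x.round(4),r.fun.round(2))
rv=least_squares(lambda q:np.concatenate([proj(T,[*q,.087])[0]-a,proj(S,[*q,.087])[0]-b]),[.5,-.1]);print(rv.x.round(4),rv.fun.round(2))
keys={"g":(np.array([208.13,241.9]),np.array([186.9,178.3])),"b":(np.array([224.43,240.2]),np.array([196.9,185.8]))}
ao,n=cen(T,13,(183,234,20,20),190);print(ao,n);keys["o"]=(ao,np.array([177.1,171.3]))
def kp(q):
    Q=R.from_euler('z',q[2])*R.from_euler('y',-.30);return np.array([q[0],q[1],.05])+Q.apply([[0,.033,.1195],[0,0,.1195],[0,-.033,.1195]])
f=lambda q:np.concatenate([(proj(s,kp(q))-np.array([keys[c][i] for c in"ogb"])).ravel() for i,s in((0,T),(1,S))])
r=least_squares(f,[.42,.14,.1]);print("seat",r.x[:2].round(4),np.degrees(r.x[2]),r.fun.round(2));print(kp(r.x).round(4))
for c in"ogb":print(c,tri([(T,keys[c][0]),(S,keys[c][1])]).x.round(4))
```

```text
[372.5825386  213.75149536] (25.22579574584961, 25.782968521118164) [321.23300171 284.50227356] (24.51740074157715, 27.922103881835938)
valve free [ 0.5294 -0.2474  0.0881] [ 0.3  -0.42 -0.46  0.08]
[ 0.5297 -0.2473] [ 0.18 -0.5  -0.44  0.23]
[192.         243.73529412] 34
seat [0.5097 0.1014] 4.505324460549387 [ 0.12 -0.41  0.15 -0.35  0.02 -0.44 -0.54 -0.1  -0.44  0.29 -0.19  0.43]
[[0.4719 0.1315 0.1642]
 [0.4745 0.0986 0.1642]
 [0.4771 0.0657 0.1642]]
o [0.4719 0.1315 0.1636]
g [0.4745 0.0984 0.165 ]
b [0.4767 0.0652 0.1661]
```

Valve fitted at (0.5297,-0.2473) and dock seat at (0.5097,0.1014), yaw 4.5°, with residuals of about 0.5 px. I'll rise first to clear the kettle, close the fingers and turn so the jaws lie along the pump's y.

Emit:
arm_command --commands '[-62.5,0,0,-8.6,0,-62.5,0,0,-8.6,0,0,25,53,0,0,0,25,53,0,0,0,25,53,0,0]'

```text
clock: 0.72
tool_pos: [0.2376, 0.5048, 0.351]
orientation: [-6.5, 89.5, -91.3]
force: [0.3, -0.0, -0.2]
opening: 0.0436
```

Emit:
arm_command --commands '[0,25,53,0,0,0,25,53,0,0,0,25,53,0,0,0,25,53,0,0,0,25,53,0,0]'

```text
clock: 1.35
tool_pos: [0.3888, 0.2427, 0.3527]
orientation: [-8.7, 89.5, -93.3]
force: [-0.3, 0.6, 1.2]
opening: 0.0006
```

```bash
cat > g.py <<'E'
import sys;from h import *
from plant import get_obs
# usage: g.py x y z  -> shift in tool axes mm; angle of tool z in world
o=get_obs();M=R.from_euler('xyz',o["orientation"],degrees=True).as_matrix()
t=np.array(list(map(float,sys.argv[1:4])))
print("t",o["clock"],"pos",o["tool_pos"].round(4),"zyaw",np.degrees(np.arctan2(M[1,2],M[0,2])).round(2),"down err",np.degrees(M[:2,0]).round(2))
print("shift",(M.T@(t-o["tool_pos"])*1000).round(1),"q",o["joint_pos"].round(0),"F",o["force"].round(1),"M",o["moment"].round(2),"op",round(o["opening"],4))
E
python3 g.py .4725 .0985 .19
```

```text
t 1.35 pos [0.3888 0.2427 0.3527] zyaw -84.63 down err [-0.03 -0.51]
shift [163.9  70.1 150. ] q [ 57.  -4. -12.   0. -82.  38.] F [-0.3  0.6  1.2] M [ 0.06 -0.2  -0.01] op 0.0006
```

Emit:
arm_command --commands '[25,23.5,50,0,0,25,23.5,50,0,0,25,23.5,50,0,0,55,0,0,0,0,0,0,0,0,0]'

```text
clock: 1.98
tool_pos: [0.4754, 0.0896, 0.221]
orientation: [-5.8, 89.6, -90.8]
force: [-0.1, 0.9, 0.3]
opening: 0.0003
```

```bash
python3 g.py .4725 .0985 .175
```

```text
t 1.975 pos [0.4754 0.0896 0.221 ] zyaw -84.99 down err [-0.01 -0.42]
shift [45.9 -2.1 -9.5] q [ 34.   3. -23.   0. -64.  61.] F [-0.1  0.9  0.3] M [-0.01  0.04  0.04] op 0.0003
```

Emit:
arm_command --commands '[30,-2,-9.5,0,0,12,0,0,0,0,0,0,0,0,0]'

```text
clock: 2.35
tool_pos: [0.4758, 0.1011, 0.1841]
orientation: [44.0, 89.5, -40.7]
force: [0.8, 0.7, 2.2]
opening: 0.0001
```

```bash
python3 g.py .4725 .0985 .163
python3 - <<'E'
from h import *
from plant import *
s=snapshot("scene");t=snapshot("top")
f=lambda im,x,y,w,h,s:cv2.resize(im[y:y+h,x:x+w],None,fx=s,fy=s,interpolation=cv2.INTER_CUBIC)
cv2.imwrite("pics/p1.png",np.hstack([f(s["frame"],145,110,100,120,4),f(t["frame"],160,180,100,120,4)]))
E
```

```text
t 2.35 pos [0.4758 0.1011 0.1841] zyaw -84.77 down err [ 0.38 -0.33]
shift [21.1 -3.6  2.1] q [ 36.   4. -27.   1. -59.  59.] F [0.8 0.7 2.2] M [ 0.01  0.02 -0.01] op 0.0001
```

View pics/p1.png

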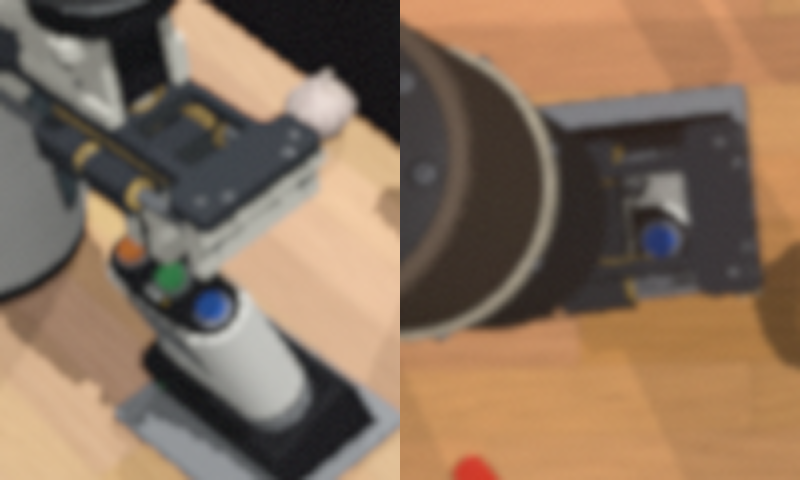

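The picture shows the closed fingertips just above the key row, with the pump undisturbed. I'm descending gently.

Emit:
arm_command --commands '[7,-3.5,2,0,0,6,0,0,0,0,0,0,0,0,0]'

```text
clock: 2.82
tool_pos: [0.4735, 0.0991, 0.1728]
orientation: [67.8, 89.4, -17.0]
force: [-0.4, -0.4, 0.0]
opening: 0.0007
```

```bash
python3 g.py .4725 .0985 .163
```

```text
t 2.825 pos [0.4735 0.0991 0.1728] zyaw -84.77 down err [ 0.61 -0.19]
shift [ 9.8 -1.1  0.4] q [ 36.   5. -28.   1. -57.  59.] F [-0.4 -0.4  0. ] M [-0.05  0.01 -0.  ] op 0.0007
```

Emit:
arm_command --commands '[4,-1,0.5,0,0,2,0,0,0,0]'

```text
clock: 3.08
tool_pos: [0.4727, 0.0984, 0.1666]
orientation: [68.4, 89.4, -16.4]
force: [0.0, 0.6, 0.2]
opening: 0.0003
```

Emit:
arm_command --commands '[2,0,0,0,0,2,0,0,0,0]'

```text
clock: 3.32
tool_pos: [0.4733, 0.0985, 0.1628]
orientation: [69.8, 89.3, -15.0]
force: [-0.4, -0.7, 3.7]
opening: 0.0006
```

Emit:
arm_command --commands '[1,0,0,0,0,0.5,0,0,0,0]'

```text
clock: 3.58
tool_pos: [0.474, 0.0985, 0.1621]
orientation: [71.3, 89.2, -13.4]
force: [-1.9, -0.3, 7.0]
opening: 0.0003
```

The green key bottomed at z≈0.162 (3.7→7 N). Next I rise and move to the blue key.

Emit:
arm_command --commands '[-10,0,0,0,0,-4,0,0,0,0,0,0,16,0,0,0,0,16,0,0,0,0,0,0,0]'

```text
clock: 4.2
tool_pos: [0.4762, 0.0644, 0.1765]
orientation: [70.5, 89.3, -14.2]
force: [-0.2, 1.0, 0.8]
opening: 0.0004
```

```bash
python3 g.py .475 .0657 .163
```

```text
t 4.2 pos [0.4762 0.0644 0.1765] zyaw -84.74 down err [ 0.69 -0.18]
shift [13.5 -1.2 -1.4] q [ 32.   4. -28.   1. -57.  63.] F [-0.2  1.   0.8] M [-0.03  0.08 -0.02] op 0.0004
```

Emit:
arm_command --commands '[5,-1.2,-1.4,0,0,3,0,0,0,0,2,0,0,0,0]'

```text
clock: 4.58
tool_pos: [0.4748, 0.0653, 0.1656]
orientation: [69.5, 89.3, -15.3]
force: [-0.0, -0.3, 1.4]
opening: 0.0003
```

Emit:
arm_command --commands '[2,0,0,0,0,2,0,0,0,0]'

```text
clock: 4.82
tool_pos: [0.4754, 0.0654, 0.1619]
orientation: [68.5, 89.2, -16.3]
force: [-0.8, -2.3, 7.7]
opening: -0.0
```

The blue key bottomed (7.7 N). Next: rise, open and turn 90° so the jaws close across the pump's x.

Emit:
arm_command --commands '[-30,0,0,0,0,-50,0,0,0,100,0,0,0,10.6,100,0,0,0,10.6,100,0,0,0,10.6,100]'

```text
clock: 5.45
tool_pos: [0.4737, 0.0666, 0.2432]
orientation: [102.5, 89.3, -14.7]
force: [0.3, -0.8, -0.7]
opening: 0.0349
```

Emit:
arm_command --commands '[0,0,0,10.6,100,0,0,0,10.6,100,0,0,0,10.6,100,0,0,0,10.6,100,0,0,0,10.6,100]'

```text
clock: 6.08
tool_pos: [0.4729, 0.0675, 0.2417]
orientation: [160.5, 89.5, -10.4]
force: [-0.3, 0.4, -0.6]
opening: 0.0842
```

```bash
python3 g.py .4847 .0994 .180
```

```text
t 6.075 pos [0.4729 0.0675 0.2417] zyaw -170.9 down err [ 0.53 -0.1 ]
shift [ 61.7 -29.8 -16.1] q [ 32.   1. -22.   0. -66. -23.] F [-0.3  0.4 -0.6] M [ 0.07 -0.02 -0.03] op 0.0842
```

Emit:
arm_command --commands '[0,-30,-14,4.6,100,30,0,0,0,100,25,0,0,0,100,0,0,0,0,100]'

```text
clock: 6.58
tool_pos: [0.4824, 0.1011, 0.1848]
orientation: [173.1, 89.5, -2.8]
force: [-1.1, -0.5, 1.1]
opening: 0.0873
```

```bash
python3 g.py .4847 .0994 .1122
python3 - <<'E'
from h import *
from plant import *
t=snapshot("top");s=snapshot("scene")
f=lambda im,x,y,w,h,s:cv2.resize(im[y:y+h,x:x+w],None,fx=s,fy=s,interpolation=cv2.INTER_CUBIC)
cv2.imwrite("pics/p2.png",np.hstack([f(s["frame"],145,110,100,120,4),f(t["frame"],160,180,100,120,4)]))
E
```

```text
t 6.575 pos [0.4824 0.1011 0.1848] zyaw -175.83 down err [ 0.52 -0.03]
shift [72.6  1.7 -1.5] q [ 35.   5. -26.   0. -59. -31.] F [-1.1 -0.5  1.1] M [ 0.1  -0.   -0.01] op 0.0873
```

View pics/p2.png

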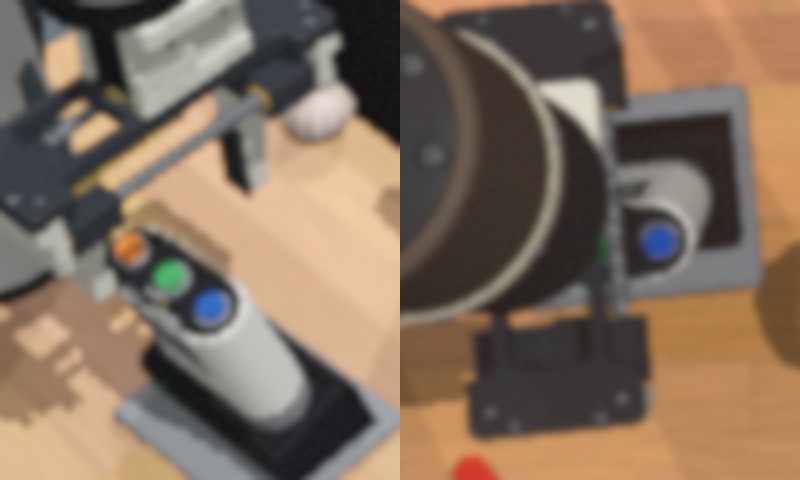

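The pump hasn't moved and the open fingers straddle it front and rear. I'm descending.

Emit:
arm_command --commands '[28,1.5,-1.5,0,100,25,0,0,0,100,17,0,0,0,100,0,0,0,0,100]'

```text
clock: 7.18
tool_pos: [0.4901, 0.102, 0.121]
orientation: [-169.5, 88.8, 14.7]
force: [0.1, -0.5, 1.0]
opening: 0.0877
```

```bash
python3 g.py .4847 .0994 .1122
```

```text
t 7.175 pos [0.4901 0.102  0.121 ] zyaw -175.78 down err [1.2  0.32]
shift [8.6 2.2 5.7] q [ 35.   9. -30.   1. -49. -31.] F [ 0.1 -0.5  1. ] M [ 0.04  0.02 -0.01] op 0.0877
```

Emit:
arm_command --commands '[6,2,5,0,100,3,0,0.5,0,100,0,0,0,0,100]'

```text
clock: 7.55
tool_pos: [0.4861, 0.1002, 0.1142]
orientation: [-167.2, 88.5, 17.0]
force: [-0.1, 0.5, -0.3]
opening: 0.0875
```

```bash
python3 g.py .4847 .0994 .1122
```

```text
t 7.55 pos [0.4861 0.1002 0.1142] zyaw -175.77 down err [1.43 0.44]
shift [2.  0.7 1.5] q [ 35.   9. -32.   1. -48. -31.] F [-0.1  0.5 -0.3] M [ 0.02  0.09 -0.  ] op 0.0875
```

Emit:
arm_command --commands '[0,0,1.5,0,64,0,0,0,0,60,0,0,0,0,56,0,0,0,0,52,0,0,0,0,48]'

```text
clock: 8.18
tool_pos: [0.4853, 0.1005, 0.1153]
orientation: [-167.1, 88.4, 17.2]
force: [0.3, -0.4, 2.8]
opening: 0.0503
```

Emit:
arm_command --commands '[0,0,0,0,40,0,0,0,0,20,0,0,0,0,0]'

```text
clock: 8.55
tool_pos: [0.4858, 0.1005, 0.1158]
orientation: [-167.3, 88.3, 17.0]
force: [-0.1, -0.3, 3.3]
opening: 0.0503
```

```bash
python3 g.py .4847 .0994 .1122;python3 - <<'E'
from h import *
from plant import *
t=snapshot("top");s=snapshot("scene")
f=lambda im,x,y,w,h,s:cv2.resize(im[y:y+h,x:x+w],None,fx=s,fy=s,interpolation=cv2.INTER_CUBIC)
cv2.imwrite("pics/p3.png",np.hstack([f(s["frame"],145,110,100,120,4),f(t["frame"],160,180,100,120,4)]))
E
```

```text
t 8.55 pos [0.4858 0.1005 0.1158] zyaw -175.73 down err [1.6  0.49]
shift [3.6 1.1 1.3] q [ 35.   9. -32.   1. -48. -31.] F [-0.1 -0.3  3.3] M [-0.09 -0.01 -0.04] op 0.0503
```

View pics/p3.png

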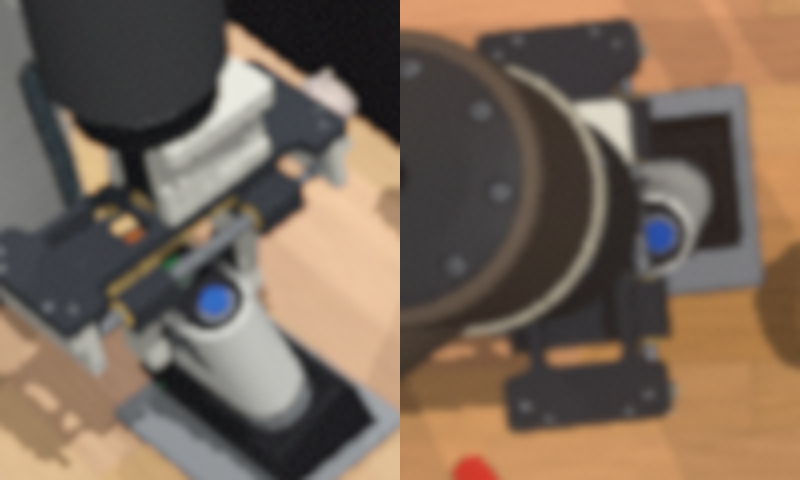

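The fingers stalled on the leaning pump at 50.3 mm. The pump is still seated, and the blue key has moved only about 5 crop pixels. Drawing it out along its own axis.

Emit:
arm_command --commands '[-9.5,0,3,0,0,-9.5,0,3,0,0,-9.5,0,3,0,0]'

```text
clock: 9.02
tool_pos: [0.4768, 0.1003, 0.1448]
orientation: [-166.3, 88.2, 18.0]
force: [8.5, 1.6, -6.5]
opening: 0.0499
```

Emit:
arm_command --commands '[-9.5,0,2,0,0,-9.5,0,2,0,0,-9.5,0,2,0,0]'

```text
clock: 9.4
tool_pos: [0.4689, 0.0997, 0.1752]
orientation: [-165.2, 88.2, 19.1]
force: [3.5, -0.2, -4.1]
opening: 0.0497
```

```bash
python3 g.py .4847 .0994 .1122
```

```text
t 9.4 pos [0.4689 0.0997 0.1752] zyaw -175.73 down err [1.7  0.59]
shift [ 63.5   2.  -13.8] q [ 36.   3. -29.   1. -56. -32.] F [ 3.5 -0.2 -4.1] M [ 0.16 -1.31  0.01] op 0.0497
```

Emit:
arm_command --commands '[-25,0,3,0,0,-30,0,0,0,0,-30,0,0,0,0,0,0,0,0,0]'

```text
clock: 9.9
tool_pos: [0.458, 0.0965, 0.2623]
orientation: [-164.7, 88.8, 19.6]
force: [-0.6, 0.6, -4.0]
opening: 0.0417
```

```bash
python3 g.py .4847 .0994 .1122;python3 - <<'E'
from h import *
from plant import *
t=snapshot("top");s=snapshot("scene")
pickle.dump(s,open("pics/scene4.pkl","wb"));pickle.dump(t,open("pics/top4.pkl","wb"))
f=lambda im,x,y,w,h,s:cv2.resize(im[y:y+h,x:x+w],None,fx=s,fy=s,interpolation=cv2.INTER_CUBIC)
cv2.imwrite("pics/p4.png",np.hstack([f(s["frame"],135,70,130,170,3),f(t["frame"],150,160,130,170,3)]))
E
```

```text
t 9.9 pos [0.458  0.0965 0.2623] zyaw -175.77 down err [1.18 0.42]
shift [ 1.506e+02 -1.000e-01 -2.370e+01] q [ 36.  -2. -22.   0. -68. -32.] F [-0.6  0.6 -4. ] M [0.06 0.02 0.06] op 0.0417
```

View pics/p4.png

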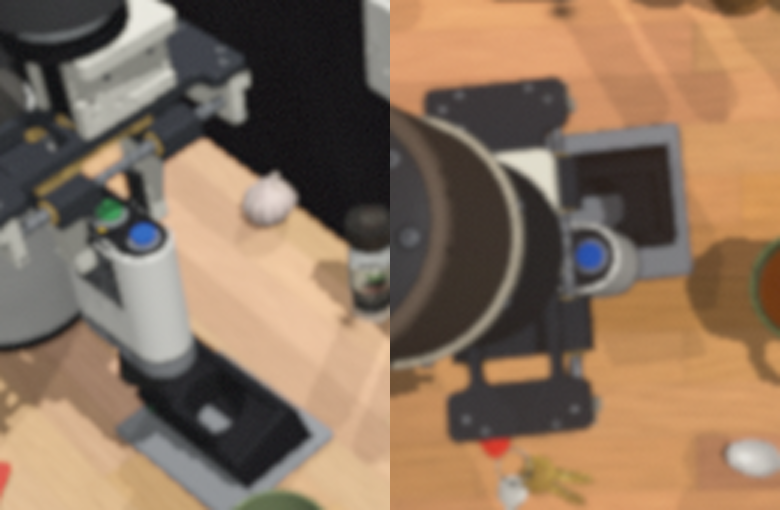

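The pump is clear of the dock and the jaws have squared it upright (opening 41.7 mm). The blue key is at about scene (182.5,148) and top (216.3,244.7). I'm triangulating it to get the pump's place in the hand.

```bash
cat > inhand.py <<'E'
from h import *
import sys
from plant import get_obs
k=sys.argv[1];bs=eval(sys.argv[2]);bt=eval(sys.argv[3])
S,T=load("scene",k),load("top",k)
b,nb=cen(S,111,bs,120);a,na=cen(T,112,bt,120);r=tri([(S,b),(T,a)]);X=r.x
o=get_obs();M=R.from_euler('xyz',o["orientation"],degrees=True).as_matrix()
print(b,nb,a,na,"blue",X.round(4),r.fun.round(2)); print("blue in tool frame mm",(M.T@(X-o["tool_pos"])*1000).round(1))
E
python3 inhand.py 4 "(173,138,18,20)" "(205,234,22,22)"
```

```text
[182.13207547 146.90566038] 53 [215.85714286 244.625     ] 56 blue [0.461  0.0636 0.2879] [-0.24  0.04  0.11 -0.21]
blue in tool frame mm [-28.4  32.5  -2.2]
```

The pump slipped about 22 mm lower in the jaws as it squared up. It is now held near its top, with the key 28 mm above the TCP and the free rim about 125 mm below it. I'll rise, carry it over gently, and recheck for slip.

Emit:
arm_command --commands '[-30,0,0,0,0,-30,20,-3,0,0,0,40,-6,0,0,0,45,-6,0,0,0,45,-6,0,0]'

```text
clock: 10.62
tool_pos: [0.4832, -0.0548, 0.3124]
orientation: [-106.2, 89.9, 78.3]
force: [0.9, 0.3, -4.3]
opening: 0.0418
```

Emit:
arm_command --commands '[0,45,-6,0,0,0,45,-6,0,0,0,45,-6,0,0,0,35,-6,0,0,0,20,-2,0,0]'

```text
clock: 11.25
tool_pos: [0.5194, -0.2488, 0.3007]
orientation: [-19.8, 88.8, 164.6]
force: [0.0, 1.1, -4.1]
opening: 0.0422
```

Emit:
arm_command --commands '[0,0,0,0,0,0,0,0,0,0]'

```text
clock: 11.5
tool_pos: [0.5176, -0.2493, 0.2964]
orientation: [-19.8, 88.4, 164.4]
force: [-0.3, 0.2, -3.2]
opening: 0.0423
```

```bash
python3 g.py .5297 -.2473 .25;python3 - <<'E'
from h import *
from plant import *
t=snapshot("top");s=snapshot("scene")
pickle.dump(s,open("pics/scene5.pkl","wb"));pickle.dump(t,open("pics/top5.pkl","wb"))
f=lambda im,x,y,w,h,s:cv2.resize(im[y:y+h,x:x+w],None,fx=s,fy=s,interpolation=cv2.INTER_CUBIC)
cv2.imwrite("pics/p5.png",np.hstack([f(s["frame"],225,150,160,200,2.5),f(t["frame"],310,120,150,200,2.5)]))
E
```

```text
t 11.5 pos [ 0.5176 -0.2493  0.2964] zyaw -175.8 down err [-1.55  0.43]
shift [ 46.1  -0.6 -13.4] q [ -6.  10.  -5.  -0. -77.  11.] F [-0.3  0.2 -3.2] M [ 0.04 -0.14 -0.03] op 0.0423
```

View pics/p5.png

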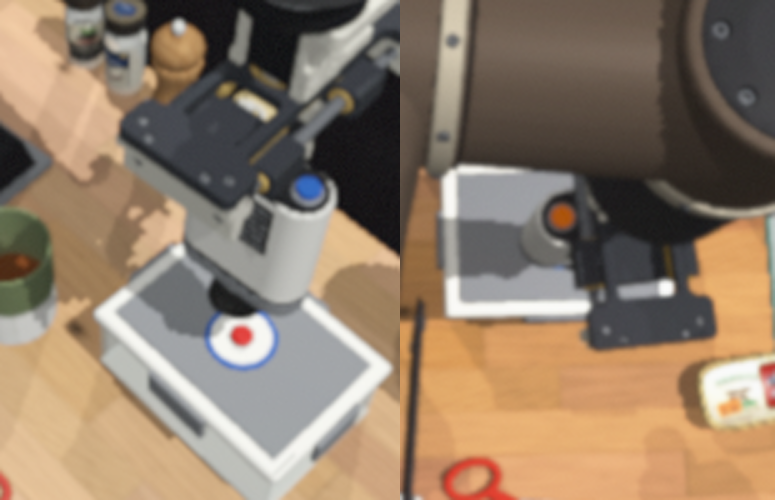

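Now at the valve: the pump is upright, bell above the lid, and the valve is still visible at crop (241,336). Blue is at scene (348,225) and orange at top (375,207). I'll fit the pump pose and overlay it to check the bell.

```bash
cat > fit.py <<'E'
from h import *
import sys
from plant import get_obs
k,bs,bt=sys.argv[1],eval(sys.argv[2]),eval(sys.argv[3])
S,T=load("scene",k),load("top",k)
b,nb=cen(S,111,bs,120);a,na=cen(T,12,bt,190)
o=get_obs();M=R.from_euler('xyz',o["orientation"],degrees=True).as_matrix()
P=np.column_stack([-M[:,2],-M[:,1],-M[:,0]])  # pump axes in world
V=np.array([.5297,-.2473,.087])
def rep(P,lab):
    kb,ko=P@[0,-.033,.1195],P@[0,.033,.1195]
    r=least_squares(lambda q:np.r_[proj(S,q+kb)[0]-b,proj(T,q+ko)[0]-a],[.53,-.25,.2]);q=r.x
    rim=q+P@[0,0,-.034]
    print(lab,"shoulder",q.round(4),"res",r.fun.round(2),"rim",rim.round(4),"rim-valve mm",((rim-V)*1000).round(1),"rim in tool",(M.T@(rim-o["tool_pos"])*1000).round(1));return q
print(b,nb,a,na);q=rep(P,"aligned")
t=np.linspace(0,2*np.pi,60);c=np.c_[np.cos(t),np.sin(t)]
im={}
for n,s in(("S",S),("T",T)):
    I=cv2.resize(s["frame"],None,fx=5,fy=5,interpolation=cv2.INTER_CUBIC)
    for A,B,z in((.022,.022,-.034),(.021,.05,0),(.021,.05,.114)):
        W=q+(P@np.c_[c[:,0]*A,np.sign(c[:,1])*(B-A)+c[:,1]*A,0*t+z].T).T
        cv2.polylines(I,[np.round(proj(s,W)*5+2).astype(int)],True,(0,255,255),1)
    im[n]=I
x,y=(proj(S,q)[0]*5).astype(int);x2,y2=(proj(T,q)[0]*5).astype(int)
cv2.imwrite(f"pics/f{k}.png",np.hstack([im["S"][y-340:y+220,x-200:x+200],im["T"][y2-280:y2+280,x2-200:x2+200]]))
E
python3 fit.py 5 "(337,212,22,24)" "(365,197,20,20)"
```

```text
[348.2804878  224.01219512] 82 [374.54545455 206.20454545] 44
aligned shoulder [ 0.5157 -0.2486  0.2062] res [-0.5   0.05  0.39 -0.43] rim [ 0.5148 -0.2484  0.1722] rim-valve mm [-14.9  -1.1  85.2] rim in tool [124.8   0.3  -0.2]
```

View pics/f5.png

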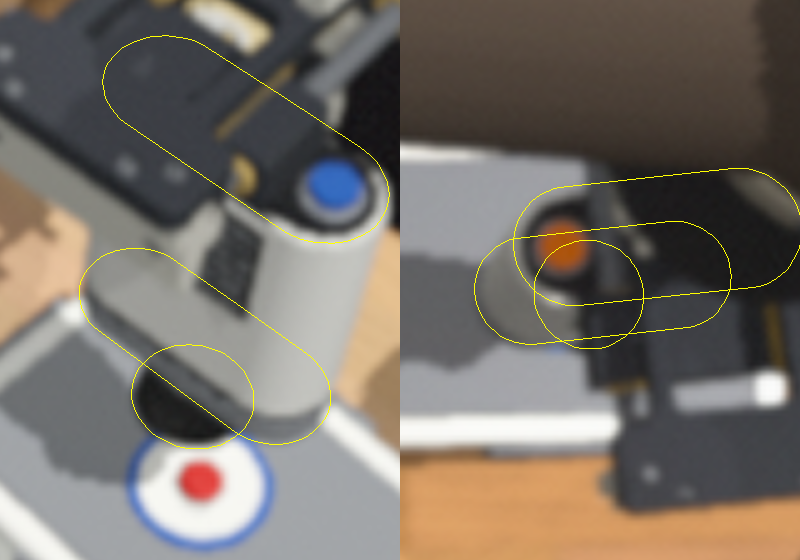

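The overlay matches the bell and housing to within about 1–2 px: the pump is square in the hand, not slipping, and the rim sits 124.8 mm past the TCP. Next I go down towards the valve.

```bash
cat > rim.py <<'E'
from h import *
from plant import get_obs
o=get_obs();M=R.from_euler('xyz',o["orientation"],degrees=True).as_matrix()
rim=o["tool_pos"]+M@np.array([124.8,.3,-.2])/1e3;d=np.array([.5297,-.2473,.087])-rim
print(o["clock"],"rim",rim.round(4),"to go world mm",(d*1e3).round(1),"tool",(M.T@d*1e3).round(1),"tilt",np.degrees(np.arccos(-M[2,0])).round(2),np.degrees(M[:2,0]).round(2),"F",o["force"].round(1),"op",round(o["opening"],4))
E
python3 rim.py
```

```text
11.6 rim [ 0.5149 -0.2483  0.1722] to go world mm [ 14.8   1.  -85.2] tool [ 84.8   0.9 -17. ] tilt 1.55 [-1.49  0.41] F [-0.   0.8 -3.3] op 0.0421
```

Emit:
arm_command --commands '[20,0,-14,0,0,20,0,0,0,0,15,0,0,0,0,0,0,0,0,0]'

```text
clock: 12.1
tool_pos: [0.5311, -0.2446, 0.2414]
orientation: [-21.2, 88.6, 163.3]
force: [-0.2, 0.3, -3.3]
opening: 0.0414
```

```bash
python3 rim.py
```

```text
12.1 rim [ 0.5284 -0.244   0.1166] to go world mm [  1.3  -3.3 -29.6] tool [29.5  3.6 -1.8] tilt 1.41 [-1.35  0.4 ] F [-0.2  0.3 -3.3] op 0.0414
```

Emit:
arm_command --commands '[8,3.5,-1.5,0,0,6,0,0,0,0,0,0,0,0,0]'

```text
clock: 12.48
tool_pos: [0.5334, -0.2482, 0.2282]
orientation: [-21.1, 88.7, 163.4]
force: [-0.0, -0.4, -3.1]
opening: 0.0417
```

```bash
python3 rim.py
```

```text
12.475 rim [ 0.531  -0.2477  0.1034] to go world mm [ -1.3   0.4 -16.4] tool [16.4 -0.4  0.9] tilt 1.25 [-1.2   0.36] F [-0.  -0.4 -3.1] op 0.0417
```

```bash
python3 - <<'E'
from h import *
from plant import *
for n in("scene","top"):pickle.dump(snapshot(n),open(f"pics/{n}6.pkl","wb"))
from h import *
S=load("scene",6);T=load("top",6)
print(proj(S,[.531-.005,-.2477-.033,.2569]),proj(T,[.531,-.2477+.033,.2569]))
E
python3 fit.py 6 "(344,230,26,34)" "(365,190,20,24)"; python3 rim.py
```

```text
[[343.30368964 247.35529123]] [[368.06301768 202.74250889]]
[348.40277778 243.5       ] 72 [368.41176471 202.67647059] 34
aligned shoulder [ 0.5317 -0.2479  0.1387] res [-0.38  0.04  0.29 -0.32] rim [ 0.531  -0.2477  0.1047] rim-valve mm [ 1.3 -0.4 17.7] rim in tool [1.24e+02 1.00e-01 2.00e-01]
12.575 rim [ 0.5313 -0.2478  0.1039] to go world mm [ -1.6   0.5 -16.9] tool [16.9 -0.5  1.2] tilt 1.21 [-1.17  0.34] F [-1.1 -0.2 -3. ] op 0.0417
```

View pics/f6.png

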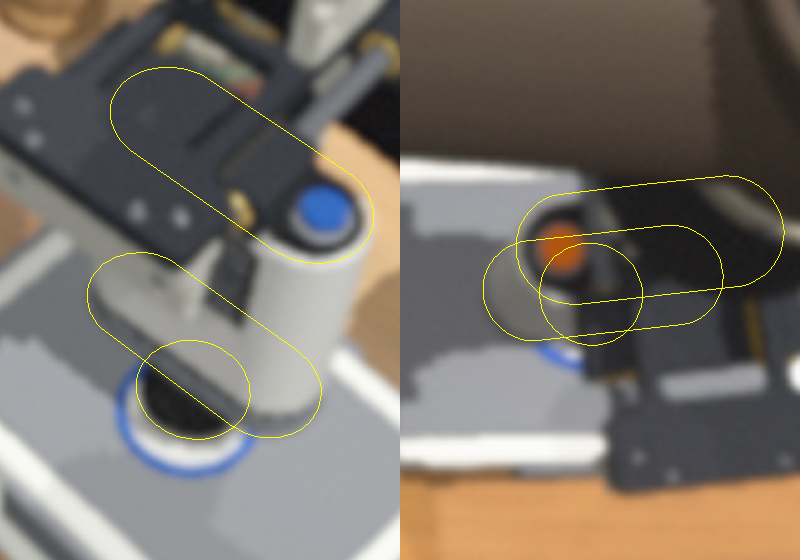

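The rim is concentric with the blue ring to about 1.5 mm and 17 mm above the seat. I'm lowering it, then pressing in small steps.

Emit:
arm_command --commands '[6,0,1,0,0,4,0,0,0,0,0,0,0,0,0]'

```text
clock: 12.95
tool_pos: [0.5324, -0.2484, 0.2184]
orientation: [-21.2, 88.8, 163.3]
force: [0.0, -0.2, -3.8]
opening: 0.0415
```

```bash
python3 rim.py
```

```text
12.95 rim [ 0.5302 -0.2479  0.0936] to go world mm [-0.5  0.6 -6.6] tool [ 6.6 -0.6  0.3] tilt 1.17 [-1.12  0.34] F [ 0.  -0.2 -3.8] op 0.0415
```

Emit:
arm_command --commands '[4,-0.5,0.5,0,0,2,0,0,0,0,0,0,0,0,0]'

```text
clock: 13.32
tool_pos: [0.532, -0.2481, 0.2127]
orientation: [-19.9, 88.9, 164.6]
force: [-0.5, 0.6, -1.9]
opening: 0.0417
```

Emit:
arm_command --commands '[2,0,0,0,0,0,0,0,0,0]'

```text
clock: 13.58
tool_pos: [0.5319, -0.2482, 0.2112]
orientation: [-19.3, 88.9, 165.3]
force: [-1.4, 0.2, 0.6]
opening: 0.0418
```

```bash
python3 rim.py
```

```text
13.575 rim [ 0.5298 -0.2479  0.0864] to go world mm [-0.1  0.6  0.6] tool [-0.6 -0.6  0. ] tilt 1.11 [-1.07  0.28] F [-1.4  0.2  0.6] op 0.0418
```

Emit:
arm_command --commands '[2,0,0,0,0,0,0,0,0,0,0,0,0,0,0]'

```text
clock: 13.95
tool_pos: [0.5318, -0.2483, 0.2097]
orientation: [-18.6, 88.9, 165.9]
force: [-1.5, 1.2, 0.8]
opening: 0.0416
```

```bash
python3 rim.py
```

```text
13.95 rim [ 0.5298 -0.248   0.0849] to go world mm [-0.1  0.7  2.1] tool [-2.1 -0.7  0. ] tilt 1.08 [-1.05  0.26] F [-1.5  1.2  0.8] op 0.0416
```

Emit:
arm_command --commands '[2,0,0,0,0,1,0,0,0,0,0,0,0,0,0]'

```text
clock: 14.32
tool_pos: [0.5317, -0.2484, 0.207]
orientation: [-17.9, 88.9, 166.7]
force: [-1.8, 0.3, 2.6]
opening: 0.0417
```

Emit:
arm_command --commands '[0,0,0,0,0,0,0,0,0,0,0,0,0,0,0]'

```text
clock: 14.7
tool_pos: [0.5318, -0.2484, 0.2072]
orientation: [-17.8, 88.9, 166.8]
force: [-1.9, 0.1, 2.5]
opening: 0.0419
```

```bash
python3 rim.py
```

```text
14.7 rim [ 0.5298 -0.2481  0.0824] to go world mm [-0.1  0.8  4.6] tool [-4.6 -0.9  0.1] tilt 1.06 [-1.03  0.24] F [-1.9  0.1  2.5] op 0.0419
```

Contact force is about 5.9 N (+2.5 against −3.4 unloaded), so the squeeze is about half-way. I'll hold for over a second and look.

Emit:
arm_command --commands '[0,0,0,0,0,0,0,0,0,0,0,0,0,0,0,0,0,0,0,0,0,0,0,0,0]'

```text
clock: 15.32
tool_pos: [0.5318, -0.2484, 0.2072]
orientation: [-17.7, 88.9, 166.8]
force: [-2.6, 0.2, 2.3]
opening: 0.0417
```

Emit:
arm_command --commands '[0,0,0,0,0,0,0,0,0,0,0,0,0,0,0,0,0,0,0,0,0,0,0,0,0]'

```text
clock: 15.95
tool_pos: [0.5317, -0.2484, 0.2072]
orientation: [-17.9, 88.9, 166.7]
force: [-1.1, 0.7, 2.5]
opening: 0.0417
```

```bash
python3 rim.py
python3 - <<'E'
from h import *
from plant import *
for n in("scene","top"):pickle.dump(snapshot(n),open(f"pics/{n}7.pkl","wb"))
E
python3 fit.py 7 "(344,240,26,34)" "(360,190,20,24)"; python3 rim.py
```

```text
15.95 rim [ 0.5297 -0.2481  0.0824] to go world mm [-0.   0.8  4.6] tool [-4.6 -0.8  0. ] tilt 1.06 [-1.04  0.25] F [-1.1  0.7  2.5] op 0.0417
[347.         251.20338983] 59 [366.88571429 205.11428571] 35
aligned shoulder [ 0.5309 -0.2486  0.1175] res [-0.83  0.08  0.63 -0.7 ] rim [ 0.5303 -0.2485  0.0835] rim-valve mm [ 0.6 -1.2 -3.5] rim in tool [123.7   0.7  -0.7]
16.05 rim [ 0.5297 -0.2482  0.0824] to go world mm [-0.   0.9  4.6] tool [-4.6 -0.9  0. ] tilt 1.06 [-1.03  0.24] F [-2.2  0.8  2.8] op 0.0417
```

View pics/f7.png

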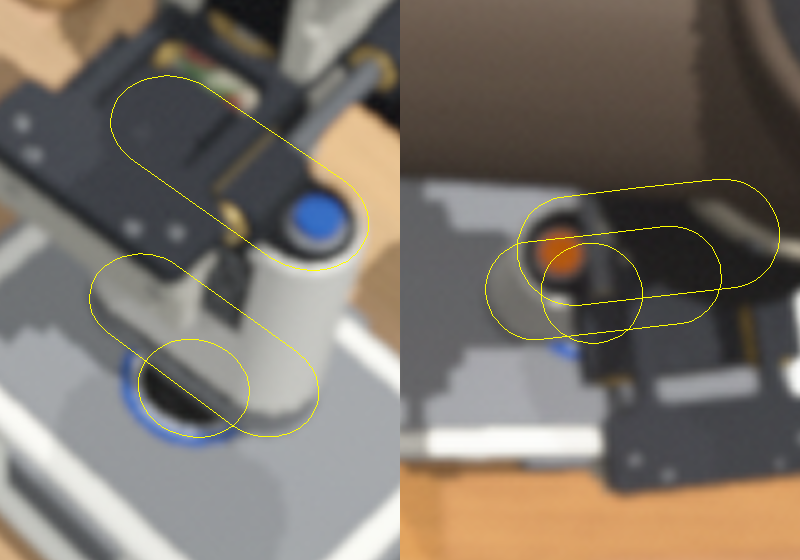

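The bell sits inside the blue ring and the readings are steady. One last enlarged check of the centring, with 44 mm and 58 mm circles drawn on the seat plane.

Run:
```python
from h import *
S=load("scene",7);k=12
I=cv2.resize(S["frame"],None,fx=k,fy=k,interpolation=cv2.INTER_CUBIC)
t=np.linspace(0,2*np.pi,90);V=np.array([.5297,-.2473,.087])
for r,c in((.029,(0,255,255)),(.022,(0,255,0)),(.018,(0,0,255))):
    cv2.polylines(I,[np.round(proj(S,V+np.c_[r*np.cos(t),r*np.sin(t),0*t])*k+k/2-.5).astype(int)],True,c,1)
x,y=(proj(S,V)[0]*k).astype(int)
C=I[y-250:y+250,x-300:x+300];C=cv2.convertScaleAbs(C,alpha=1.5,beta=10);cv2.imwrite("pics/f8.png",C)
```

```text
(no output)
```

View pics/f8.png

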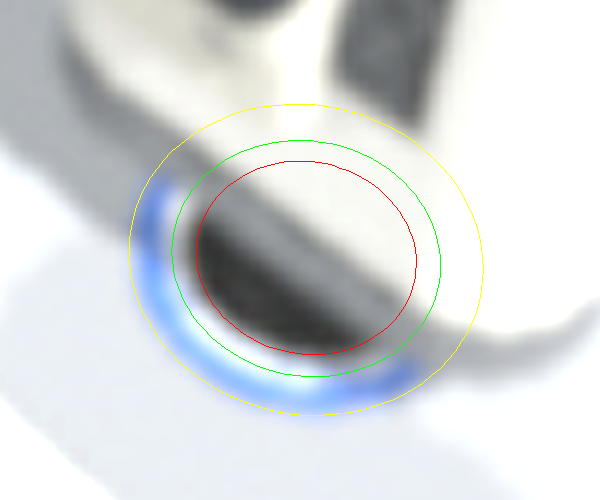

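The ring hasn't moved from where the box started. The bell's visible edge is concentric with the seat circles, with even margins at left, bottom and lower right. Handing in.

```bash
python3 rim.py; python3 -c "
from plant import *
print(close_job())"
```

```text
16.05 rim [ 0.5297 -0.2482  0.0824] to go world mm [-0.   0.9  4.6] tool [-4.6 -0.9  0. ] tilt 1.06 [-1.03  0.24] F [-2.2  0.8  2.8] op 0.0417
the job is handed in; nothing more can be done
None
```

I pressed the green key and then the blue key with the pump in its dock. I then drew the pump out along its lean, set its bell on the valve, and handed the job in at about 16 s while still holding it there. Handing in reports no verdict, so what follows is from my own checks.

**Keys:** both hit a hard stop, green at about 7 N and blue at 7.7 N. The green key was let go and the fingers were well above it before the blue one was touched. No contact with the orange key was planned or seen.

**Last checks while holding:**

| Check | Reading | Limit |
|---|---|---|
| Tool tilt (pump squared to the jaws) | about 1.1° (0.02 rad) | 0.10 rad |
| Rim centre to valve centre, sideways | 1–1.3 mm | 6 mm |
| Force on the box | about 6 N | 1.5–14 N |
| Bell squeeze, worked out from force and travel | about 6 mm | 3–9.5 mm |
| Jaw opening, steady on the 42 mm housing | 41.7 mm | – |

The hold before handing in was steady for over 1.2 s, and the box's ring was where it started.

**What disagreed:**
- **Slip:** the pump slid about 22 mm down in the jaws as they squared it up on leaving the dock, so it is held near its top. It has not slipped since.
- **Squeeze depth:** measured from the camera, the squeeze came out at 3.5–4.6 mm instead of 6 mm. That is still within the limits.
- **Bell outline:** in the pictures it looks slightly smaller than the 44 mm circle, but it is concentric with the seat.
- **Bystanders:** I did not re-measure the mug, tin and pepper mill at the end. The pump was carried above the mug, and no unexpected contact force showed at any reading.

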